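Dock the clay scraper after changing grip on the sloping rest

ROBOT

A 6-joint arm with a two-finger parallel gripper is mounted at the origin on the work surface. World frame = base frame: x ahead of the robot, y to its left, z up, the work surface at z = 0. Lengths are in m, angles in rad, forces in N, time in s.
With the tool pointing down it reaches from about 0.35 to 0.775 m from the base axis. Payload 7.3 kg.
Tool frame: the origin (TCP) lies on the front face of the gripper's body, between the roots of the fingers; the fingertips stand ahead of it and the grasp point (between the pads) lies 47 mm ahead of it (finger_overhang is the z of the fingertips in the tool frame, in m); z points along the fingers, y is the line along which they close (so a half turn about z gives the same grasp; the last joint's range is limited). The gripper opens to 92 mm and grips with 3 to 60 N. Pads are 19 mm wide; open, the fingers measure 130 mm over their backs; the gripper's body (75 mm by 190 mm) begins 47 mm behind the grasp point.
Start: joints at [0.969, 0.342, 1.524, -0, 1.275, -0.146], TCP at [0.231, 0.471, 0.292] pointing down, gripper open.
Joint ranges: [-2.53, 2.53], [-0.77, 2.02], [0.04, 2.7], [-1, 4.14], [0.28, 2.66], [-3.11, 3.11]. Speed limits (rad/s): [2.57, 2.57, 3.14, 3.14, 3.14, 3.14].

INTERFACE

Orientations are given as [roll, pitch, yaw] about the fixed x, y, z axes, in that order (R = Rz(yaw) Ry(pitch) Rx(roll)).
In Python, from cell import * gives the robot as it stands. The module is installed in compiled form; this text tells all that it offers.
- The arm moves only by the tool arm_command, never from a script. Its argument "series" is a list of rows, each an object of numbers: "x", "y", "z": the shift along the tool's x, y, z in mm; "rx", "ry", "rz": the turn, a rotation vector about the tool's x, y, z in degrees. A call has 1 to 20 rows; each row is the pose to reach, as a shift and turn from the pose commanded when the call began, along the tool's axes at that moment; what a row does not reach only later rows make up. A row lasts 1/10 s, in which the tool goes at most 50 mm and 8.59 degrees, less where a joint would pass 70% of its speed; a pose out of reach is approached as far as the arm can. A call with a gripper value outside its range is refused whole. "hand" is the finger opening in mm, from 0 to 91.8, set as the call begins (left out, the last holds). The fingers move at their own pace and stop on an object; "squeeze" is the grip in N (left out, the last holds). Time passes only in rows, so rows that repeat a pose let the fingers close. It gives the time, the measured TCP pose, the force, the opening and the grip force at its end, in the units of the state.
- observe(): the state, without advancing time (a new reading comes with each control period).
- read_camera(name): name is "scene" or "side" or "wrist"; returns a dict with "pixels" (384x512x3 uint8, blue, green, red), "K" (3x3 intrinsics, pixels), "rvec" (rotation vector, rad) and "tvec" (3), from world to camera coordinates, as OpenCV has them. Camera axes: x right, y down, z forward; pixel columns grow to the right and rows downward; lengths in m; the calibration is good to about 2 mm. A picture is of the moment at which its call begins. There is no depth.
- hand_in(): hands the job in; it is judged then, once.
Trained networks look in a picture, given as the dict that the camera call returned (one of the last four; its "shot" number tells which), for a name from the list of things; names that differ only in an ending like _2 or _b are one class to them, and where a whole thing is asked for, a point or a joint stands for the part that bears it (a point fixed in the world has none). Each returns a list of dicts, best first, with "confidence" (0 to 1); they miss things now and then, are a little off and sometimes report something else, mostly with a low value. They report only what shows in the picture. A call takes as long as a camera call. They do not tell look-alikes from the thing itself.
- boxes_of(picture, query): "point" ([x, y, z] in m, in world coordinates, good to about 4 mm: the middle of the surface that is visible of it).
- trace(picture, query): "pixels" (384x512 bool, what is visible of it).
- mark_of(picture, query): "point" ([x, y, z] in m, in world coordinates, good to about 4 mm: a listed point, or the origin of a listed thing).
The state is a dict: "time": time; "qpos": joint angles; "qvel": joint speeds; "joint_efforts": joint torques, N m; "tool_pos": TCP position; "tool_rot": TCP orientation; "contact_force": force on the tool from outside, world axes, zero at the start; "torque": the same for the moment, N m; "opening": finger opening in m; "grip_force": force on a finger pad.
Only numpy, scipy, OpenCV 4.12 (cv2) and the standard library are available. Lean on these libraries where they do the work, as an engineer would, in place of code of your own. Each camera call takes 0.05 s, during which the arm holds its last target. There are 200 camera calls.

TASK

Put the wide clay scraper back in its empty dock. First lean it on the sloping rest, flat back against the slope, blade edge down on the toe and handle up, and let go, so that you can take it again by the front and back of its handle; then push it upright, blade down, into the empty dock past the spring leaf until the handle's shoulder is fully home on the dock's rails, and let go. Leave the narrow scraper seated in its dock, the white pot standing and the capped jar standing where they are.

Things in the scene. Friction and masses are not known exactly. Their poses are not given: they have to be found in the camera images.
- scraper: Wide clay scraper, about 0.16 kg, 64 mm wide, 110 long: steel blade 4 mm thick showing 70 mm, brown wooden handle 40 mm long, 22 thick. Blade flush with the handle's flat back; starts lying on that back. Origin: on the back, mid length and width. x from blade to handle (edge x=-55, shoulder +15, handle end +55 mm), y along the width, z out through the handle's front. Balances near x=0.
- scraper_handle (a point): Centre of the wide scraper's handle (x=35, y=0, z=11 mm of the scraper).
- scraper_shoulder (a point): Middle of the blade's thickness where it enters the wide scraper's handle (x=15, y=0, z=2 mm of the scraper).
- rest: Fixed pale wooden sloping rest, base 110 x 76 mm. A plank 46 mm wide, 8 thick rises 48 degrees from level towards its +x, 66 mm long from the toe ledge, open underneath beyond, so a leaning scraper's handle overhangs it. The ledge stands 12 mm out of the slope and stops the blade's edge. Origin: underside, z up; toe line (corner of slope and ledge) at x=-35, z=16 mm.
- rest_lie (a point): Where the scraper's origin comes to be when it leans properly on the rest: on the slope's surface, 55 mm up from the toe line, middle of the width (x=1.8, y=0, z=56.9 mm of the rest).
- dock: Fixed pale wooden dock, empty, the longer of two: two rails 84 mm long, 14 thick, 80 high, an 8 mm slot between them, flared to 16 mm over its top 4 mm, 72 mm long between end walls, floor at 8 mm. Base 80 x 96 mm. Origin: underside, below the slot's middle; x across the slot, y along it (the blade's width), z up. Either face of the scraper may face either rail.
- dock_seat (a point): Middle of the slot at the rail tops of the empty dock, 80 mm up; the shoulder point comes here. A sprung steel leaf 30 mm wide in the -x rail reaches 1 mm past the slot's middle 22 mm down, ramped from 6 mm down; it yields to -x with 3 N plus 1 N per mm. Pushing the blade past takes about 5 to 12 N; its drag then holds the scraper up, so it does not sink home by itself.
- narrow_dock: Fixed dock of the same make but only 60 mm long (slot 48 mm), holding the narrow scraper. Origin and axes as for the other dock. Which of the two stands where varies.
- narrow_scraper: Narrow scraper, 40 mm wide, 110 mm tall, standing blade down in the narrow dock, its top about 120 mm above the table. Origin: middle of its blade edge; z up. Leave it.
- pinch_pot: Small white bisque pot, 68 mm across, 62 mm high, standing on the table. Origin: centre of its underside. Leave it.
- slip_jar: Capped jar 58 mm across and 85 mm high. Origin: centre of its underside. Leave it.
Mind the look-alikes: they are no part of the job. Leave any blue or red look-alike of the scraper alone. Leave any red look-alike of the rest alone.

How it is judged:
By the outcome, as a careful person would: the job done as asked, in the order asked, and still so for the second after the job is handed in, with the robot touching nothing.
It also fails if it takes over 66 s, if anything falls off the work surface, if the arm or the gripper's body presses on something with over 40 N, if the wrist force passes 120 N, or if a joint passes its speed limit or range.

## Working session

There is one attempt and no reset: what is moved stays moved. The work goes in short steps, Python scripts to look and compute and a tool call to move; the robot and the scene stay as the last step left them, time stands still between calls to the robot, and variables do not carry over. Pictures are saved under pics/ and viewed, at most 10 in all, crops included, and the job is handed in when it is done.

Besides the shell and the picture viewer there is one more tool, called after "Request:" as name(argument=value, ...) on one line, values as JSON. arm_command: Moves the arm, as the interface text tells. Its arguments: {"type":"object","properties":{"series":{"type":"array"},"hand":{"type":"number"},"squeeze":{"type":"number"}},"required":["series"]}

```bash
mkdir -p pics; cat > h.py <<'E'
from cell import *
import numpy as np, cv2
from scipy.spatial.transform import Rotation as R
np.set_printoptions(precision=4,suppress=True)
def pose():
    s=observe(); return np.array(s["tool_pos"]), R.from_euler('xyz',s["tool_rot"])
def proj(p,P): return cv2.projectPoints(np.float64(P).reshape(-1,1,3),p["rvec"],p["tvec"],p["K"],None)[0].reshape(-1,2)
def ray(p,uv,z):
    M=cv2.Rodrigues(np.float64(p["rvec"]))[0]; t=np.float64(p["tvec"]).ravel()
    c=-M.T@t; d=M.T@np.linalg.inv(p["K"])@np.r_[uv,1.]
    return c+d*(z-c[2])/d[2]
def rel(tp,tR,p=None,r=None):
    """shift mm (tool axes) and rotvec deg from the present pose to target"""
    if p is None: p,r=pose()
    return (r.inv().apply(np.array(tp)-p)*1e3).round(1), np.degrees((r.inv()*tR).as_rotvec()).round(2)
E
python3 - <<'E'
from h import *
s=observe();print(s)
a=read_camera("scene");b=read_camera("side")
cv2.imwrite("pics/s1.png",cv2.resize(a["pixels"],(800,600)));cv2.imwrite("pics/d1.png",cv2.resize(b["pixels"],(800,600)))
for n,p in(("scene",a),("side",b)):
    print(n)
    for q in["scraper","scraper_handle","scraper_shoulder","rest","rest_lie","dock","dock_seat","narrow_dock","narrow_scraper","pinch_pot","slip_jar"]:
        for m in mark_of(p,q)[:3]: print(q,np.array(m["point"]),round(m["confidence"],2),proj(p,m["point"])[0].round())
E
```

```text
{'time': 0.0, 'qpos': array([ 0.969 ,  0.3427,  1.525 ,  0.    ,  1.2754, -0.146 ]), 'qvel': array([-0.002 , -0.0003, -0.001 ,  0.0007, -0.0006, -0.0012]), 'joint_efforts': array([  0.0012, -43.1243, -24.4219,   0.0718,   0.0561,  -0.0001]), 'tool_pos': array([0.2309, 0.4711, 0.2915]), 'tool_rot': array([-3.14  , -0.0002,  2.6858]), 'contact_force': array([ 0.2643, -0.519 , -0.4229]), 'torque': array([ 0.0198,  0.0417, -0.0797]), 'grip_force': 0.0, 'opening': 0.09186616082197785}
scene
scraper [ 0.6925  0.1889 -0.0032] 0.93 [283. 275.]
scraper [ 0.4577 -0.1017  0.0024] 0.71 [252. 191.]
scraper [ 0.338  -0.4328  0.0036] 0.46 [207. 148.]
scraper_handle [ 0.4908 -0.0913  0.0103] 0.94 [249. 195.]
scraper_handle [0.7156 0.2225 0.013 ] 0.9 [289. 283.]
scraper_handle [ 0.363  -0.4062  0.0148] 0.77 [208. 150.]
scraper_shoulder [ 0.4678 -0.0986  0.0039] 0.93 [251. 193.]
scraper_shoulder [ 0.3487 -0.4205 -0.003 ] 0.77 [208. 151.]
scraper_shoulder [0.7052 0.2008 0.0033] 0.62 [285. 278.]
rest [ 0.303  -0.1788 -0.0016] 0.74 [261. 165.]
rest [ 0.5223 -0.3141  0.0007] 0.71 [196. 179.]
rest_lie [ 0.
[... 870 characters left out ...]
 -0.0985  0.0034] 0.73 [279. 193.]
rest [ 0.5289 -0.3149  0.001 ] 0.9 [262. 138.]
rest [ 0.2967 -0.1769  0.0026] 0.64 [342. 178.]
rest_lie [ 0.5279 -0.3139  0.0617] 0.92 [263. 122.]
rest_lie [ 0.3037 -0.1768  0.0568] 0.86 [342. 163.]
dock [ 0.5457  0.1321 -0.0019] 0.58 [237. 265.]
dock_seat [0.5321 0.3248 0.0024] 0.56 [231. 343.]
dock_seat [0.544  0.1298 0.0828] 0.55 [237. 243.]
narrow_dock [0.5321 0.3256 0.0011] 0.85 [231. 343.]
narrow_scraper [0.5325 0.3282 0.0076] 0.86 [231. 343.]
narrow_scraper [ 0.454  -0.1002  0.0004] 0.58 [283. 194.]
pinch_pot [ 0.6767 -0.1564 -0.0012] 0.64 [204. 172.]
pinch_pot [0.5333 0.325  0.0023] 0.36 [231. 343.]
slip_jar [ 0.6803  0.0256 -0.0011] 0.9 [189. 224.]
```

View pics/s1.png

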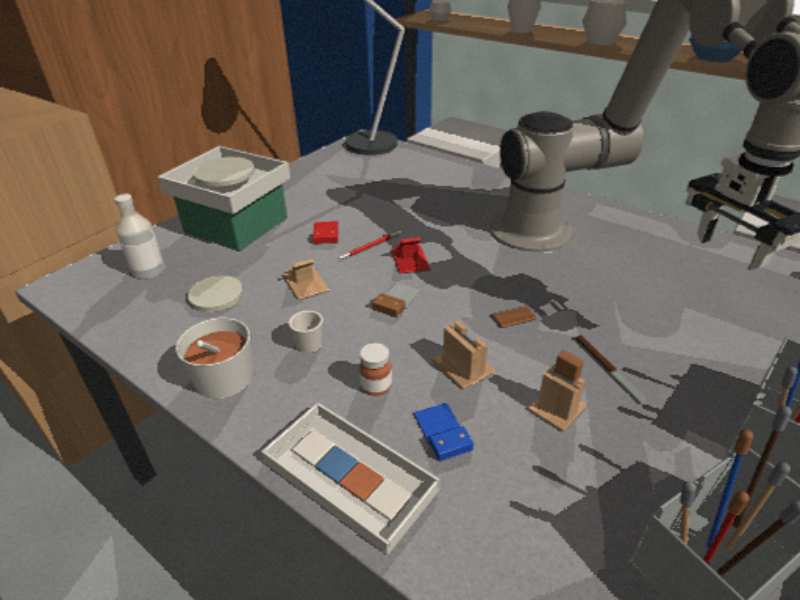

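View pics/d1.png

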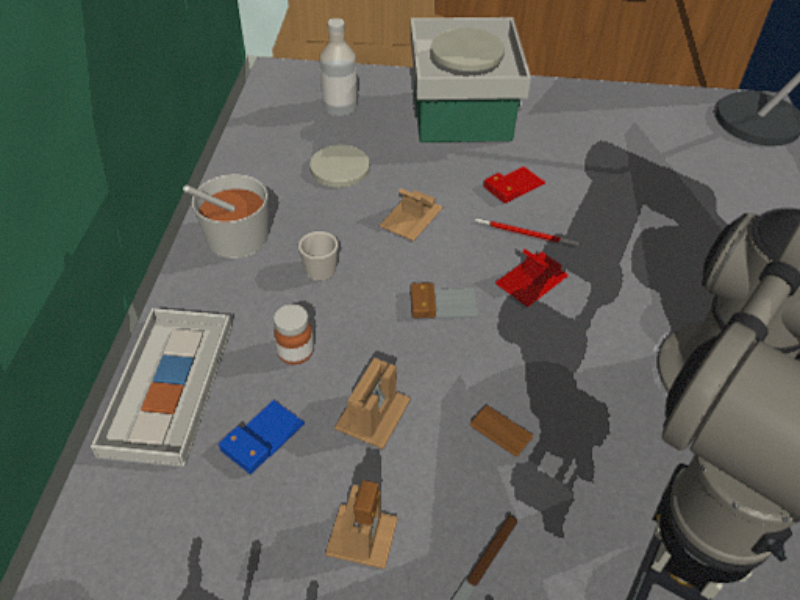

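```bash
python3 - <<'E'
from h import *
t=[]
a=read_camera("scene");b=read_camera("side")
def c(p,u,v,w=36,s=400): 
    u,v=int(u),int(v); return cv2.resize(p["pixels"][v-int(w*.75):v+int(w*.75),u-w:u+w],(400,300),interpolation=cv2.INTER_CUBIC)
im=np.vstack([np.hstack([c(a,195,178),c(a,251,193)]),np.hstack([c(b,263,135),c(b,281,193)])])
cv2.imwrite("pics/c1.png",im)
E
```

```text
(no output)
```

View pics/c1.png

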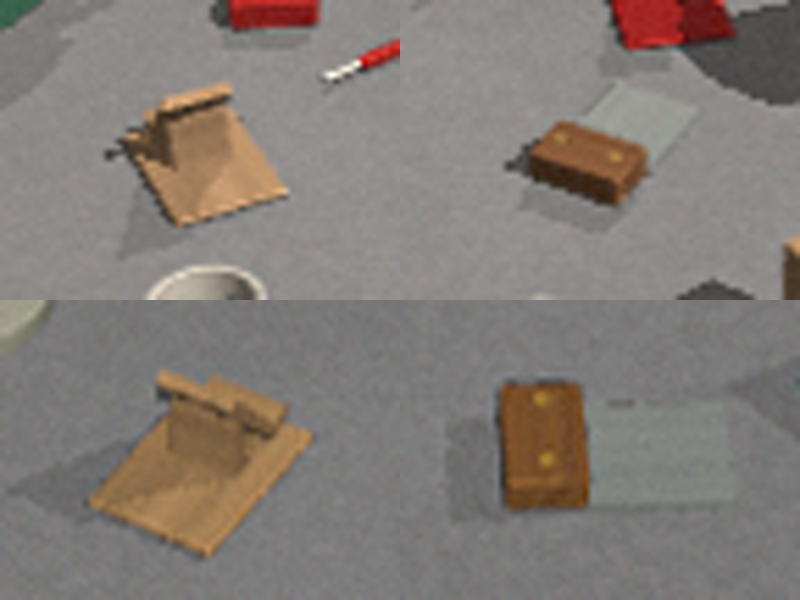

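```bash
python3 - <<'E'
from h import *
a=read_camera("scene");b=read_camera("side")
print("side");S=[ray(b,np.array([227,108])+np.array(q)/5.556,.006) for q in[(90,200),(208,253),(313,135)]]
print(np.array(S), [np.linalg.norm(S[i]-S[i+1]) for i in (0,1)], [np.degrees(np.arctan2(*(S[i+1]-S[i])[1::-1])) for i in (0,1)])
S=[ray(a,np.array([159,151])+np.array(q)/5.556,.006) for q in[(130,140),(180,225),(288,190)]]
print(np.array(S), [np.linalg.norm(S[i]-S[i+1]) for i in (0,1)], [np.degrees(np.arctan2(*(S[i+1]-S[i])[1::-1])) for i in (0,1)])
for p in(a,b):
  h=max(mark_of(p,"scraper_handle"),key=lambda m:-np.linalg.norm(np.array(m["point"])[:2]-[.49,-.093]))
  k=max(trace(p,"scraper"),key=lambda m:m["pixels"][193-10:193+10,245:285].sum())
  v,u=np.nonzero(k["pixels"]); print(k["confidence"],len(v)); P=np.array([ray(p,np.array([x,y]),.004)[:2] for x,y in zip(u,v)]).astype(np.float32)
  print(cv2.minAreaRect(P*1000))
E
```

```text
side
[[ 0.581  -0.2765  0.006 ]
 [ 0.516  -0.2438  0.006 ]
 [ 0.4684 -0.3422  0.006 ]] [np.float64(0.07280899919064608), np.float64(0.10931640876538164)] [np.float64(153.24386982717445), np.float64(-115.8059701236498)]
[[ 0.543  -0.3646  0.006 ]
 [ 0.5885 -0.2704  0.006 ]
 [ 0.5211 -0.2407  0.006 ]] [np.float64(0.10460884682644804), np.float64(0.07369666900504261)] [np.float64(64.21051928242231), np.float64(156.23226569888374)]
0.55 357
((453.2135009765625, -101.64727783203125), (107.59129333496094, 69.4482650756836), 4.931401252746582)
0.61 848
((454.6336669921875, -106.55555725097656), (109.65018463134766, 82.2680892944336), 5.98908805847168)
```

```bash
cat >> h.py <<'E'
def wr(Rt,q1,A):
    """wrist angles for tool rotation Rt (R), guess q1, forearm pitch A"""
    M=(R.from_euler('y',-A)*R.from_euler('z',-q1)*Rt).as_euler('ZYZ')
    M=np.array([M[0],M[1],M[2]-np.pi/2]); return (M+np.pi)%(2*np.pi)-np.pi
def sc(th,pitch=0):
    """scraper rotation: x heading th deg, nose raised pitch deg"""
    return R.from_euler('z',th,degrees=True)*R.from_euler('y',-pitch,degrees=True)
def g1(al,f): # tool in scraper: z=-scraper z tilted so that body leans to +x by al; f: 0/180
    return R.from_euler('y',al,degrees=True)*R.from_euler('x',180,degrees=True)*R.from_euler('z',f,degrees=True)
def g2(f): # tool z=-scraper x, tool y=±scraper z
    return R.from_matrix(np.array([[0,0,-1],[-1,0,0],[0,1,0.]]))*R.from_euler('z',f,degrees=True)
E
python3 - <<'E'
from h import *
print(wr(R.from_euler('xyz',observe()["tool_rot"]),.969,1.866))
print(g1(20,0).as_matrix()[:,2],np.linalg.det(g2(0).as_matrix()))
for A in(1.9,2.2):
 for f in(0,180):
  print(A,f,"table",wr(sc(8)*g1(20,f),-.2,A),"rest1",wr(sc(64.5,48)*g1(20,f),-.54,A),"rest2",wr(sc(64.5,48)*g2(f),-.54,A))
E
```

```text
[-0.      1.2755 -0.146 ]
[-0.342  -0.     -0.9397] 1.0
1.9 0 table [-0.1142  1.5722  1.2501] rest1 [ 0.5028  1.325  -0.2405] rest2 [-0.7731  1.2658  1.7283]
1.9 180 table [-0.1142  1.5722 -1.8915] rest1 [0.5028 1.325  2.9011] rest2 [-0.7731  1.2658 -1.4132]
2.2 0 table [-0.1194  1.2742  1.2853] rest1 [ 0.5633  1.066  -0.4039] rest2 [-0.8687  1.0603  1.9671]
2.2 180 table [-0.1194  1.2742 -1.8563] rest1 [0.5633 1.066  2.7377] rest2 [-0.8687  1.0603 -1.1745]
```

```bash
python3 - <<'E'
from h import *
print(rel([.47,.15,.33],sc(8)*g1(0,0)))
print(rel([.42,-.20,.33],sc(8)*g1(0,0),np.array([.47,.15,.33]),sc(8)*g1(0,0)))
w=read_camera("wrist");p,r=pose()
M=cv2.Rodrigues(np.float64(w["rvec"]))[0];c=-M.T@np.float64(w["tvec"]).ravel()
print(r.inv().apply(c-p), r.inv().apply(M[2]), w["K"][0,0])
E
```

```text
(array([-356. , -183.4,  -37.8]), array([  0.  ,  -0.01, 145.89]))
(array([-98.2, 339.6,   0. ]), array([0., 0., 0.]))
[ 0.0658 -0.0007 -0.0918] [-0.2453  0.0012  0.9694] 270.6570716506128
```

Request:
arm_command(series=[{"x": -356,"y": -183,"z": -38,"rz": 146},{"x": -356,"y": -183,"z": -38,"rz": 146},{"x": -356,"y": -183,"z": -38,"rz": 146},{"x": -356,"y": -183,"z": -38,"rz": 146},{"x": -356,"y": -183,"z": -38,"rz": 146},{"x": -356,"y": -183,"z": -38,"rz": 146},{"x": -356,"y": -183,"z": -38,"rz": 146},{"x": -356,"y": -183,"z": -38,"rz": 146},{"x": -356,"y": -183,"z": -38,"rz": 146},{"x": -356,"y": -183,"z": -38,"rz": 146},{"x": -356,"y": -183,"z": -38,"rz": 146},{"x": -356,"y": -183,"z": -38,"rz": 146},{"x": -356,"y": -183,"z": -38,"rz": 146},{"x": -356,"y": -183,"z": -38,"rz": 146},{"x": -356,"y": -183,"z": -38,"rz": 146},{"x": -356,"y": -183,"z": -38,"rz": 146},{"x": -356,"y": -183,"z": -38,"rz": 146},{"x": -356,"y": -183,"z": -38,"rz": 146},{"x": -356,"y": -183,"z": -38,"rz": 146}])

```text
invalid input
```

```bash
python3 - <<'E'
from h import *
import pickle
s=observe();print(s["tool_pos"],s["tool_rot"],s["qpos"],s["time"])
w=read_camera("wrist");pickle.dump(w,open("w1.pkl","wb"))
cv2.imwrite("pics/w1.png",cv2.resize(w["pixels"],(800,600)))
for q in["dock","dock_seat","narrow_dock","narrow_scraper"]:
    for m in mark_of(w,q)[:3]: print(q,np.array(m["point"]),round(m["confidence"],2),proj(w,m["point"])[0].round())
print(rel([.42,-.20,.33],sc(8)*g1(0,0)))
E
```

```text
[0.2311 0.4714 0.2922] [3.1415 0.     2.6858] [ 0.969   0.342   1.5241 -0.      1.2754 -0.146 ] 1.65
(array([-465.2, -519.7,  -37.8]), array([  0.  ,  -0.01, 145.88]))
```

View pics/w1.png

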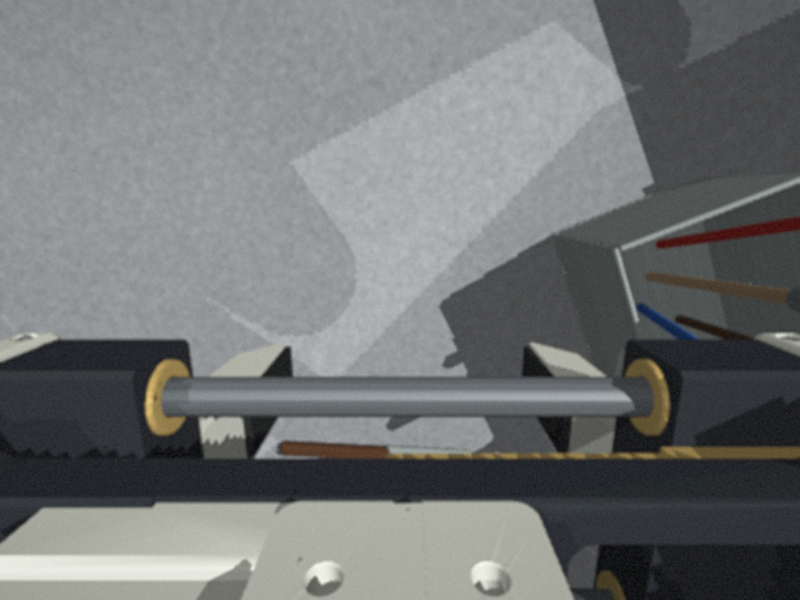

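The picture shows that the wrist camera looks past the fingers on the tool's +x side (upper half of the image); the lower half is gripper. I'll place the tool short of the objects.

```bash
python3 - <<'E'
from h import *
print(rel([.42,.10,.33],sc(8)*g1(0,0)))
E
```

```text
(array([-333.1, -250.3,  -37.8]), array([  0.  ,  -0.01, 145.88]))
```

Request:
arm_command(series=[{"x": 0,"y": 0,"z": -38,"rx": 0,"ry": 0,"rz": 8}], hand=90, squeeze=30)

```text
time: 2.0
tool_pos: [0.2301, 0.4699, 0.3262]
tool_rot: [-3.131, 0.0, 2.544]
contact_force: [0.3, 1.4, 0.2]
opening: 0.0904
grip_force: 0.0
```

Request:
arm_command(series=[{"x": -365,"y": -201,"z": 0,"rx": 0,"ry": 0,"rz": 138},{"x": -365,"y": -201,"z": 0,"rx": 0,"ry": 0,"rz": 138},{"x": -365,"y": -201,"z": 0,"rx": 0,"ry": 0,"rz": 138},{"x": -365,"y": -201,"z": 0,"rx": 0,"ry": 0,"rz": 138},{"x": -365,"y": -201,"z": 0,"rx": 0,"ry": 0,"rz": 138},{"x": -365,"y": -201,"z": 0,"rx": 0,"ry": 0,"rz": 138},{"x": -365,"y": -201,"z": 0,"rx": 0,"ry": 0,"rz": 138},{"x": -365,"y": -201,"z": 0,"rx": 0,"ry": 0,"rz": 138},{"x": -365,"y": -201,"z": 0,"rx": 0,"ry": 0,"rz": 138},{"x": -365,"y": -201,"z": 0,"rx": 0,"ry": 0,"rz": 138},{"x": -365,"y": -201,"z": 0,"rx": 0,"ry": 0,"rz": 138},{"x": -365,"y": -201,"z": 0,"rx": 0,"ry": 0,"rz": 138},{"x": -365,"y": -201,"z": 0,"rx": 0,"ry": 0,"rz": 138},{"x": -365,"y": -201,"z": 0,"rx": 0,"ry": 0,"rz": 138},{"x": -365,"y": -201,"z": 0,"rx": 0,"ry": 0,"rz": 138},{"x": -365,"y": -201,"z": 0,"rx": 0,"ry": 0,"rz": 138},{"x": -365,"y": -201,"z": 0,"rx": 0,"ry": 0,"rz": 138},{"x": -365,"y": -201,"z": 0,"rx": 0,"ry": 0,"rz": 138}])

```text
time: 3.8
tool_pos: [0.4205, 0.1003, 0.3303]
tool_rot: [-3.142, -0.0, 0.141]
contact_force: [0.3, -0.2, 0.9]
opening: 0.0897
grip_force: 0.0
```

```bash
python3 - <<'E'
from h import *
import pickle
s=observe();print(s["tool_pos"],s["tool_rot"],s["qpos"],s["time"])
w=read_camera("wrist");pickle.dump(w,open("w1.pkl","wb"))
cv2.imwrite("pics/w2.png",cv2.resize(w["pixels"],(800,600)))
for q in["dock","dock_seat","narrow_dock","scraper","scraper_handle","rest","rest_lie"]:
    for m in mark_of(w,q)[:2]: print(q,np.array(m["point"]),round(m["confidence"],2),proj(w,m["point"])[0].round())
print(rel([.40,-.22,.33],sc(8)*g1(0,0)))
E
```

```text
[0.4205 0.1003 0.3303] [-3.1415 -0.0002  0.1413] [0.0565 0.139  1.6886 0.0001 1.3138 1.486 ] 3.8
dock [ 0.5418  0.1398 -0.0009] 0.71 [245.  85.]
dock_seat [0.5426 0.1359 0.0781] 0.56 [245.  74.]
scraper [ 0.4547 -0.1038  0.0011] 0.67 [393. 167.]
scraper_handle [ 0.4912 -0.0977  0.0077] 0.73 [397. 143.]
(array([-64.5, 314.4,   0.2]), array([-0.  , -0.01, -0.08]))
```

View pics/w2.png

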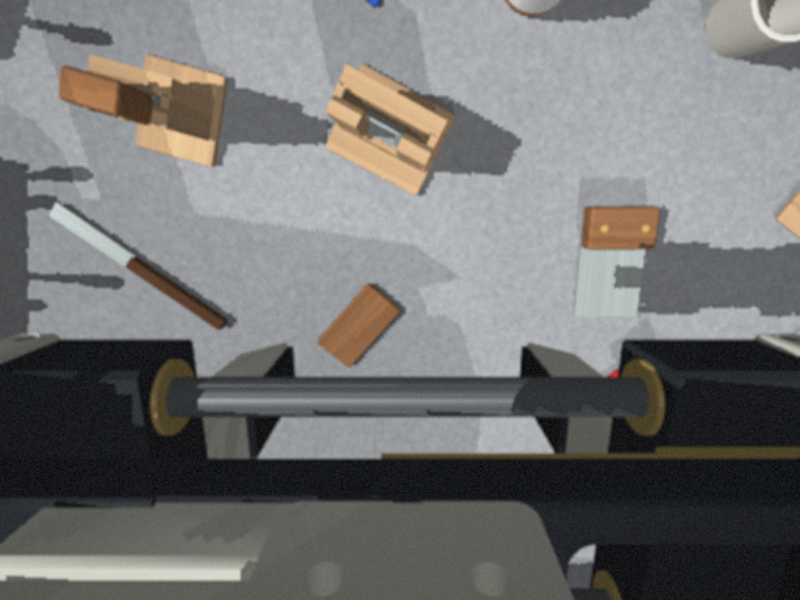

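The wide empty dock is at (390,128) with its leaf in the lower (robot-side) rail, the narrow dock with its scraper is at (150,100), and the true brown-and-steel scraper is at (615,260). The plain brown bar at (360,325) isn't part of the job.

Request:
arm_command(series=[{"x": -64,"y": 314,"z": 0,"rx": 0,"ry": 0,"rz": 0},{"x": -64,"y": 314,"z": 0,"rx": 0,"ry": 0,"rz": 0},{"x": -64,"y": 314,"z": 0,"rx": 0,"ry": 0,"rz": 0},{"x": -64,"y": 314,"z": 0,"rx": 0,"ry": 0,"rz": 0},{"x": -64,"y": 314,"z": 0,"rx": 0,"ry": 0,"rz": 0},{"x": -64,"y": 314,"z": 0,"rx": 0,"ry": 0,"rz": 0},{"x": -64,"y": 314,"z": 0,"rx": 0,"ry": 0,"rz": 0},{"x": -64,"y": 314,"z": 0,"rx": 0,"ry": 0,"rz": 0}])

```text
time: 5.0
tool_pos: [0.3998, -0.2221, 0.3298]
tool_rot: [3.141, 0.0, 0.134]
contact_force: [-0.0, -0.3, 0.3]
opening: 0.0899
grip_force: 0.0
```

```bash
python3 - <<'E'
from h import *
import pickle
s=observe();print(s["tool_pos"],s["tool_rot"],s["qpos"],s["time"])
w=read_camera("wrist");pickle.dump(w,open("w2.pkl","wb"))
for q in["scraper","scraper_handle","scraper_shoulder","rest","rest_lie"]:
    for m in mark_of(w,q)[:2]: print(q,np.array(m["point"]),round(m["confidence"],2),proj(w,m["point"])[0].round())
w1=pickle.load(open("w1.pkl","rb"))
u,v=proj(w,[.526,-.315,.03])[0]; print(u,v)
def c(p,u,v,w=40): 
    u0,v0=max(0,int(u)-w),max(0,int(v)-int(w*.75)); print("origin",u0,v0); return cv2.resize(p["pixels"][v0:v0+int(w*1.5),u0:u0+2*w],(400,300),interpolation=cv2.INTER_CUBIC)
h=lambda q:proj(w,q)[0]
im=np.vstack([np.hstack([c(w1,248,82),c(w,u,v)]),np.hstack([c(w1,395,163),c(w,*h([.465,-.1,0]))])])
cv2.imwrite("pics/c2.png",cv2.resize(im,(800,600)))
E
```

```text
[ 0.3998 -0.2221  0.3298] [3.1415 0.0004 0.1338] [-0.6747  0.1874  1.6303 -0.0004  1.3242  0.7623] 5.0
scraper [ 0.3331 -0.4332  0.0012] 0.97 [381. 227.]
scraper [ 0.454  -0.1043 -0.0002] 0.89 [188. 124.]
scraper_handle [ 0.3587 -0.4089  0.0128] 0.83 [374. 213.]
scraper_handle [ 0.4907 -0.0963  0.0094] 0.75 [182.  97.]
scraper_shoulder [ 0.4741 -0.1013  0.0051] 0.92 [185. 110.]
scraper_shoulder [ 0.3436 -0.4214  0.0006] 0.73 [376. 220.]
rest [ 0.3028 -0.1798  0.0018] 0.63 [227. 225.]
rest [ 0.5254 -0.3153 -0.    ] 0.6 [335.  95.]
rest_lie [ 0.3056 -0.1757  0.0581] 0.93 [219. 236.]
rest_lie [ 0.5307 -0.3147  0.0552] 0.64 [346.  85.]
340.27074409814105 91.42563235019904
origin 208 52
origin 300 61
origin 355 133
origin 145 86
```

View pics/c2.png

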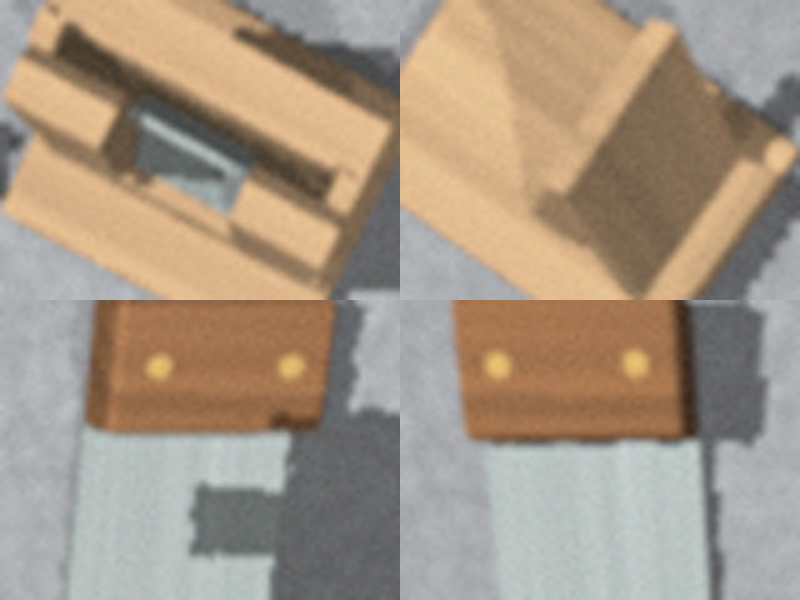

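```bash
cat > fit.py <<'E'
from h import *
import pickle
from scipy.optimize import minimize
def box(x0,x1,y0,y1,z0,z1): return np.array([[x,y,z] for x in(x0,x1) for y in(y0,y1) for z in(z0,z1)])/1e3
def prism(xz,y): return np.array([[x,s*y,z] for x,z in xz for s in(1,-1)])/1e3
c,s=np.cos(np.radians(48)),np.sin(np.radians(48)); T=np.array([-35,16])
u=np.array([c,s]);n=np.array([-s,c])
models={"dock":[box(-40,40,-48,48,0,8),box(4,18,-42,42,0,80),box(-18,-4,-42,-15,0,80),box(-18,-4,15,42,0,80),box(-18,18,36,42,0,76),box(-18,18,-42,-36,0,76),box(-18,-8,-15,15,0,55)],
"rest":[box(-55,55,-38,38,0,8),prism([T,T+66*u,T+66*u-8*n,T-8*n],23),prism([T,T+12*n,T+12*n-6*u,T-8*n-6*u],23)],
"scraper":[box(-55,15,-32,32,0,4),box(15,55,-32,32,0,22)]}
def sil(cam,name,q,f=4):
    x,y,th=q; P=R.from_euler('z',th)
    m=np.zeros((384*f,512*f),np.uint8)
    for b in models[name]:
        uv=proj(cam,P.apply(b)+[x,y,0])
        cv2.fillConvexPoly(m,cv2.convexHull(np.round((uv+.5)*f*16).astype(np.int32)),1,shift=4)
    return cv2.resize(m.astype(np.float32),(512,384),interpolation=cv2.INTER_AREA)
def fit(name,masks,q0):
    """masks: list of (cam, mask)"""
    def cost(d):
        q=[q0[0]+d[0]/1e3,q0[1]+d[1]/1e3,q0[2]+d[2]/100]; J=0
        for cam,m in masks:
            a=sil(cam,name,q); J+=1-np.minimum(a,m).sum()/np.maximum(a,m).sum()
        return J/len(masks)
    r=minimize(cost,[0,0,0],method='Nelder-Mead',options=dict(initial_simplex=[[-4,-4,-6],[6,0,0],[0,6,0],[0,0,8]],xatol=.05,fatol=1e-4))
    return np.r_[q0[0]+r.x[0]/1e3,q0[1]+r.x[1]/1e3,np.degrees(q0[2]+r.x[2]/100)],r.fun
def mask(cam,name,at):
    best=None
    for k in trace(cam,name):
        v,u=np.nonzero(k["pixels"]); d=np.hypot(u.mean()-at[0],v.mean()-at[1])
        if best is None or d<best[0]: best=(d,k)
    return None if best is None or best[0]>15 else best[1]["pixels"].astype(np.float32)
E
python3 - <<'E'
from fit import *
w=read_camera("wrist");a=read_camera("scene");b=read_camera("side")
G={"rest":([.526,-.315,.02],[.526,-.315,np.radians(64.5)]),"scraper":([.457,-.1,.005],[.457,-.1,np.radians(9)]),"dock":([.5435,.134,.04],[.5435,.134,np.radians(-20)])}
for n,(p,q) in G.items():
    L=[]
    for nm,cam in(("w",w),("a",a),("b",b)):
        uv=proj(cam,p)[0]
        if not(0<uv[0]<511 and 0<uv[1]<383): continue
        m=mask(cam,n,uv)
        if m is None: print(n,nm,"none");continue
        L.append((cam,m))
        for y in([q[2]] if n!="dock" else [q[2],-q[2]]): print(n,nm,m.sum(),*fit(n,[(cam,m)],[q[0],q[1],y]))
    pickle.dump(L,open(n+".pkl","wb"))
    print(n,"all",*fit(n,L,q))
E
```

```text
rest w 4372.0 [ 0.5286 -0.3126 65.2509] 0.036110103130340576
rest a 424.0 [ 0.5273 -0.3124 62.3205] 0.10696250200271606
rest b 777.0 [ 0.5269 -0.3171 66.2797] 0.07154560089111328
rest all [ 0.5284 -0.3136 65.371 ] 0.08470902591943741
scraper w 3454.0 [ 0.4536 -0.1007  8.0009] 0.02786731719970703
scraper a 428.0 [ 0.4507 -0.0997  7.5714] 0.06983357667922974
scraper b 849.0 [ 0.4523 -0.1034  7.4332] 0.06380438804626465
scraper all [ 0.4525 -0.1008  9.2396] 0.07143453508615494
dock a 973.0 [  0.5425   0.1339 -19.1035] 0.05990105867385864
dock a 973.0 [  0.5425   0.1338 -18.8131] 0.05867612361907959
dock b 1623.0 [  0.5427   0.1315 -19.3631] 0.038111746311187744
dock b 1623.0 [  0.5427   0.1317 -19.3738] 0.03787451982498169
dock all [  0.5428   0.1326 -19.2722] 0.056286394596099854
```

```bash
cat >> h.py <<'E'
def tcp(O,Rs,g,G):
    """tool pose holding scraper at O,Rs by point g (mm) with grasp rotation G"""
    t=Rs*G; return np.array(O)+Rs.apply(np.array(g)/1e3)-.047*t.apply([0,0,1]), t
SC=np.array([.453,-.1015,0]); SCY=8.0
RO=np.array([.5282,-.3135,0]); RY=65.3
RS=sc(RY,48); LIE=RO+R.from_euler('z',RY,degrees=True).apply([.0018,0,.0569])
DK=np.array([.5427,.133,0]); DY=-19.3
E
python3 - <<'E'
from h import *
import cell
print([k for k in dir(cell) if k[0]!='_'], getattr(cell,"finger_overhang",None))
G=g1(20,0);A=tcp(SC,sc(SCY),[37,0,15],G)
pre=A[0]-A[1].apply([0,0,.08])
print("pre",rel(pre,A[1]),pre); print("down",rel(A[0],A[1],pre,A[1]),A[0])
E
```

```text
['IKError', 'boxes_of', 'finger_overhang', 'hand_in', 'mark_of', 'observe', 'read_camera', 'trace'] 0.0655
pre (array([ 148.9, -109.8,  195.8]), array([ -0.03, -20.  ,  -0.12])) [ 0.5327 -0.0903  0.1343]
down (array([ 0.,  0., 80.]), array([0., 0., 0.])) [ 0.5056 -0.0941  0.0592]
```

```bash
python3 - <<'E'
from h import *
G=g1(15,0);A=tcp(SC,sc(SCY),[36,0,22.5],G)
pre=A[0]-A[1].apply([0,0,.06])
print("pre",rel(pre,A[1]),pre); print(A[0])
B=tcp(LIE,RS,[36,0,22.5],G); n=RS.apply([0,0,1]);ux=RS.apply([1,0,0])
C=(B[0]+.03*n+.03*ux,B[1]); L=A[0]+[0,0,.15]
print("lift150->C",rel(*C,L,A[1]),C[0]); print("C->B",rel(*B,*C),B[0],"n in tool",B[1].inv().apply(n),"ux",B[1].inv().apply(ux))
print(wr(B[1],np.arctan2(B[0][1],B[0][0]),2.1))
E
```

```text
pre (array([ 132.2, -109.8,  204.3]), array([ -0.02, -15.  ,  -0.12])) [ 0.5161 -0.0926  0.1259]
[ 0.5007 -0.0948  0.0679]
lift150->C (array([ -3.1, 236.1,  39.6]), array([  9.21,  43.84, -58.16])) [ 0.5204 -0.3304  0.1805]
C->B (array([-21.2,  -0. ,  36.7]), array([0., 0., 0.])) [ 0.5213 -0.3284  0.1381] n in tool [-0.2588  0.     -0.9659] ux [ 0.9659  0.     -0.2588]
[ 0.6178  1.2004 -0.4077]
```

Request:
arm_command(series=[{"x": 132,"y": -110,"z": 204,"rx": 0,"ry": -15,"rz": 0},{"x": 132,"y": -110,"z": 204,"rx": 0,"ry": -15,"rz": 0},{"x": 132,"y": -110,"z": 204,"rx": 0,"ry": -15,"rz": 0},{"x": 132,"y": -110,"z": 204,"rx": 0,"ry": -15,"rz": 0},{"x": 132,"y": -110,"z": 204,"rx": 0,"ry": -15,"rz": 0},{"x": 132,"y": -110,"z": 204,"rx": 0,"ry": -15,"rz": 0},{"x": 132,"y": -110,"z": 204,"rx": 0,"ry": -15,"rz": 0}])

```text
time: 6.55
tool_pos: [0.5156, -0.0914, 0.1244]
tool_rot: [-3.14, 0.265, 0.14]
contact_force: [0.4, -0.3, -0.6]
opening: 0.0897
grip_force: 0.0
```

Request:
arm_command(series=[{"x": 0,"y": 0,"z": 30,"rx": 0,"ry": 0,"rz": 0},{"x": 0,"y": 0,"z": 50,"rx": 0,"ry": 0,"rz": 0},{"x": 0,"y": 0,"z": 60,"rx": 0,"ry": 0,"rz": 0},{"x": 0,"y": 0,"z": 60,"rx": 0,"ry": 0,"rz": 0}])

```text
time: 6.95
tool_pos: [0.5, -0.0955, 0.0688]
tool_rot: [3.142, 0.262, 0.136]
contact_force: [0.6, -0.6, -0.8]
opening: 0.0897
grip_force: 0.0
```

Request:
arm_command(series=[{"x": 0,"y": 0,"z": 0,"rx": 0,"ry": 0,"rz": 0},{"x": 0,"y": 0,"z": 0,"rx": 0,"ry": 0,"rz": 0},{"x": 0,"y": 0,"z": 0,"rx": 0,"ry": 0,"rz": 0},{"x": 0,"y": 0,"z": 0,"rx": 0,"ry": 0,"rz": 0},{"x": 0,"y": 0,"z": 0,"rx": 0,"ry": 0,"rz": 0},{"x": 0,"y": 0,"z": 0,"rx": 0,"ry": 0,"rz": 0}], hand=55, squeeze=30)

```text
time: 7.55
tool_pos: [0.5009, -0.0946, 0.0689]
tool_rot: [3.141, 0.261, 0.138]
contact_force: [0.8, -0.0, 6.1]
opening: 0.0635
grip_force: 30.0
```

Request:
arm_command(series=[{"x": -10,"y": 0,"z": -38,"rx": 0,"ry": 0,"rz": 0},{"x": -20,"y": 0,"z": -74,"rx": 0,"ry": 0,"rz": 0},{"x": -39,"y": 0,"z": -145,"rx": 0,"ry": 0,"rz": 0},{"x": -39,"y": 0,"z": -145,"rx": 0,"ry": 0,"rz": 0},{"x": -39,"y": 0,"z": -145,"rx": 0,"ry": 0,"rz": 0}])

```text
time: 8.05
tool_pos: [0.5017, -0.0949, 0.2217]
tool_rot: [3.139, 0.255, 0.137]
contact_force: [0.1, 0.3, -2.5]
opening: 0.0635
grip_force: 30.0
```

```bash
python3 - <<'E'
from h import *
G=g1(15,0);p,r=pose();print(p,r.as_euler('xyz'),observe()["grip_force"])
n=RS.apply([0,0,1]);ux=RS.apply([1,0,0])
B=tcp(LIE,RS,[36,0,22.5],G);C=(B[0]+.03*n+.03*ux,B[1])
print("C",rel(*C))
Rs=r*G.inv(); O=p+.047*r.apply([0,0,1])-Rs.apply([.036,0,.0225])
print("expected handle,shoulder,origin",O+Rs.apply([.035,0,.011]),O+Rs.apply([.015,0,.002]),O)
for cn in("scene","side"):
  c=read_camera(cn)
  for q in("scraper_handle","scraper_shoulder","scraper"):
    for m in mark_of(c,q):
      if np.linalg.norm(np.array(m["point"])-O)<.09: print(cn,q,np.array(m["point"]),round(m["confidence"],2))
E
```

```text
[ 0.5017 -0.0949  0.2217] [3.1386 0.2551 0.137 ] 29.99548852443695
C (array([ -2.8, 235.7,  44.1]), array([  9.58,  43.56, -58.19]))
expected handle,shoulder,origin [ 0.4891 -0.0968  0.1647] [ 0.4694 -0.0996  0.1556] [ 0.4545 -0.1017  0.1535]
scene scraper_handle [ 0.4916 -0.0948  0.165 ] 0.65
scene scraper_shoulder [ 0.4684 -0.0977  0.1576] 0.69
scene scraper [ 0.4551 -0.1033  0.1524] 0.76
side scraper_handle [ 0.4886 -0.0932  0.1592] 0.86
side scraper_shoulder [ 0.4666 -0.1024  0.1499] 0.81
side scraper [ 0.4522 -0.0997  0.1485] 0.83
```

```bash
python3 - <<'E'
from h import *
G=g1(15,0)
n=RS.apply([0,0,1]);ux=RS.apply([1,0,0])
B=tcp(LIE,RS,[36,0,22.5],G);C=(B[0]+.03*n+.02*ux,B[1]);D=(C[0]+[0,0,.06],B[1])
print("D",rel(*D),"D->C",rel(*C,*D),"D->B",rel(*B,*D))
E
```

```text
D (array([-19.4, 242.1, -11.5]), array([  9.11,  43.91, -58.31])) D->C (array([-32.7,  -0. ,  50.3]), array([0., 0., 0.])) D->B (array([-44.2,  -0. ,  84.5]), array([0., 0., 0.]))
```

Request:
arm_command(series=[{"x": -19,"y": 242,"z": -12,"rx": 9.1,"ry": 43.9,"rz": -58.3},{"x": -19,"y": 242,"z": -12,"rx": 9.1,"ry": 43.9,"rz": -58.3},{"x": -19,"y": 242,"z": -12,"rx": 9.1,"ry": 43.9,"rz": -58.3},{"x": -19,"y": 242,"z": -12,"rx": 9.1,"ry": 43.9,"rz": -58.3},{"x": -19,"y": 242,"z": -12,"rx": 9.1,"ry": 43.9,"rz": -58.3},{"x": -19,"y": 242,"z": -12,"rx": 9.1,"ry": 43.9,"rz": -58.3},{"x": -19,"y": 242,"z": -12,"rx": 9.1,"ry": 43.9,"rz": -58.3},{"x": -19,"y": 242,"z": -12,"rx": 9.1,"ry": 43.9,"rz": -58.3},{"x": -19,"y": 242,"z": -12,"rx": 9.1,"ry": 43.9,"rz": -58.3},{"x": -19,"y": 242,"z": -12,"rx": 9.1,"ry": 43.9,"rz": -58.3},{"x": -19,"y": 242,"z": -12,"rx": 9.1,"ry": 43.9,"rz": -58.3}])

```text
time: 9.55
tool_pos: [0.5182, -0.3367, 0.2339]
tool_rot: [-3.141, -0.574, 1.136]
contact_force: [0.8, 0.1, -2.3]
opening: 0.0639
grip_force: 30.0
```

```bash
python3 - <<'E'
from h import *
G=g1(15,0)
n=RS.apply([0,0,1]);ux=RS.apply([1,0,0])
B=tcp(LIE,RS,[36,0,22.5],G);C=(B[0]+.03*n+.02*ux,B[1]);D=(C[0]+[0,0,.06],B[1])
s=observe();print(s["tool_pos"],s["qpos"],s["contact_force"],s["grip_force"]);print("err",rel(*D),"B",rel(*B),"B+3n+2u",rel(B[0]+.004*n+.003*ux,B[1]))
p,r=pose();Rs=r*G.inv(); O=p+.047*r.apply([0,0,1])-Rs.apply([.036,0,.0225])
print("exp",O+Rs.apply([.035,0,.011]),O+Rs.apply([.015,0,.002]),O)
for cn in("scene","side"):
  c=read_camera(cn)
  for q in("scraper_handle","scraper_shoulder","scraper","rest_lie"):
    for m in mark_of(c,q):
      if np.linalg.norm(np.array(m["point"])-O)<.15: print(cn,q,np.array(m["point"]),round(m["confidence"],2))
  u,v=proj(c,[.526,-.313,.09])[0].astype(int);w=40
  cv2.imwrite(f"{cn}_t.png",cv2.resize(c["pixels"][v-40:v+40,u-w:u+w],(400,400),interpolation=cv2.INTER_CUBIC))
cv2.imwrite("pics/c3.png",np.hstack([cv2.imread("scene_t.png"),cv2.imread("side_t.png")]))
E
```

```text
[ 0.5182 -0.3367  0.2339] [-0.9036  0.6561  1.277   0.5069  1.5033 -0.5804] [ 0.8444  0.0952 -2.3409] 29.995634257793427
err (array([-0.6, -0.6,  0.7]), array([ 0.07,  0.09, -0.19])) B (array([-44.7,  -0.5,  85.2]), array([ 0.07,  0.09, -0.19])) B+3n+2u (array([-42.8,  -0.5,  80.6]), array([ 0.07,  0.09, -0.19]))
exp [ 0.5322 -0.3064  0.186 ] [ 0.5294 -0.3125  0.1651] [ 0.5258 -0.3202  0.1527]
scene scraper_handle [ 0.5362 -0.2998  0.1876] 0.62
scene scraper_shoulder [ 0.5286 -0.3117  0.1676] 0.83
scene scraper [ 0.5274 -0.3197  0.152 ] 0.71
scene rest_lie [ 0.5256 -0.3146  0.0561] 0.69
side scraper_handle [ 0.5384 -0.3039  0.1852] 0.53
side scraper_shoulder [ 0.5282 -0.3154  0.1712] 0.66
side scraper [ 0.5283 -0.3163  0.1534] 0.64
side rest_lie [ 0.5273 -0.317   0.0591] 0.87
```

View pics/c3.png

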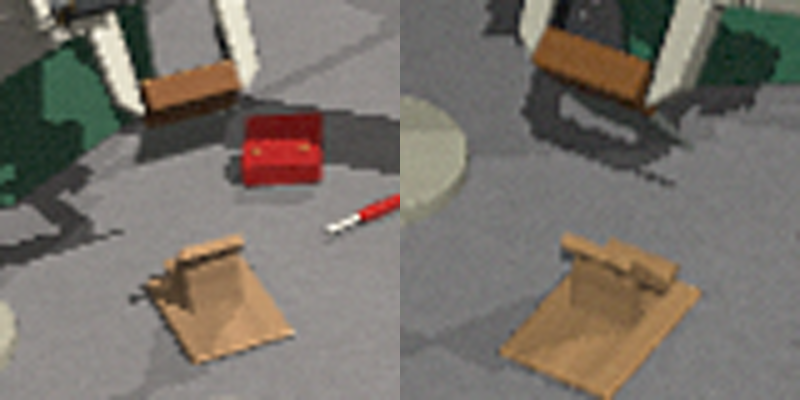

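The scraper is held squarely above the rest in both views: the handle is at (192,90) left and (590,65) right, with the rest below at (220,300) and (610,290).

Request:
arm_command(series=[{"x": -33,"y": -0.5,"z": 50,"rx": 0,"ry": 0,"rz": 0},{"x": -33,"y": -0.5,"z": 50,"rx": 0,"ry": 0,"rz": 0},{"x": -37,"y": -0.5,"z": 65,"rx": 0,"ry": 0,"rz": 0},{"x": -41,"y": -0.5,"z": 75,"rx": 0,"ry": 0,"rz": 0},{"x": -43,"y": -0.5,"z": 80.5,"rx": 0,"ry": 0,"rz": 0},{"x": -43,"y": -0.5,"z": 80.5,"rx": 0,"ry": 0,"rz": 0}])

```text
time: 10.65
tool_pos: [0.5215, -0.3292, 0.144]
tool_rot: [3.139, -0.576, 1.141]
contact_force: [0.2, -0.1, -2.1]
opening: 0.0636
grip_force: 30.0
```

Request:
arm_command(series=[{"x": 0.5,"y": 0,"z": 2,"rx": 0,"ry": 0,"rz": 0},{"x": 1,"y": 0,"z": 4,"rx": 0,"ry": 0,"rz": 0},{"x": 1,"y": 0,"z": 4,"rx": 0,"ry": 0,"rz": 0}])

```text
time: 10.95
tool_pos: [0.5227, -0.3273, 0.1431]
tool_rot: [3.136, -0.575, 1.143]
contact_force: [-3.4, -1.4, 5.2]
opening: 0.0636
grip_force: 30.0
```

Request:
arm_command(series=[{"x": -1,"y": 0,"z": 0.3,"rx": 0,"ry": 0,"rz": 0},{"x": -2,"y": 0,"z": 0.5,"rx": 0,"ry": 0,"rz": 0},{"x": -3,"y": 0,"z": 0.8,"rx": 0,"ry": 0,"rz": 0},{"x": -3,"y": 0,"z": 0.8,"rx": 0,"ry": 0,"rz": 0}])

```text
time: 11.35
tool_pos: [0.5224, -0.3295, 0.1411]
tool_rot: [3.134, -0.575, 1.143]
contact_force: [-1.7, -2.9, 5.4]
opening: 0.0632
grip_force: 30.0
```

```bash
python3 - <<'E'
from h import *
G=g1(15,0);p,r=pose();s=observe();print(s["contact_force"],s["torque"],"in scraper frame",(r*G.inv()).inv().apply(s["contact_force"]))
Rs=r*G.inv(); O=p+.047*r.apply([0,0,1])-Rs.apply([.036,0,.0225]); print("offset from LIE in slope frame mm",RS.inv().apply(O-LIE)*1e3, np.degrees((RS.inv()*Rs).as_rotvec()))
E
```

```text
[-1.7452 -2.8995  5.3873] [-0.4113  0.2548  0.0421] in scraper frame [1.7477 0.3364 6.1081]
offset from LIE in slope frame mm [ 1.7419 -1.9375  2.4126] [-0.2847  0.063   0.2371]
```

Request:
arm_command(series=[{"x": -1,"y": 0,"z": 0.3,"rx": 0,"ry": 0,"rz": 0},{"x": -2,"y": 0,"z": 0.5,"rx": 0,"ry": 0,"rz": 0},{"x": -3,"y": 0,"z": 0.8,"rx": 0,"ry": 0,"rz": 0},{"x": -3,"y": 0,"z": 0.8,"rx": 0,"ry": 0,"rz": 0}])

```text
time: 11.75
tool_pos: [0.5216, -0.3315, 0.1389]
tool_rot: [3.133, -0.575, 1.143]
contact_force: [-1.8, -3.7, 5.7]
opening: 0.0638
grip_force: 30.0
```

```bash
python3 - <<'E'
from h import *
G=g1(15,0);p,r=pose();s=observe();print(s["contact_force"],s["torque"],"in scraper frame",(r*G.inv()).inv().apply(s["contact_force"]))
Rs=r*G.inv(); O=p+.047*r.apply([0,0,1])-Rs.apply([.036,0,.0225]); print("offset from LIE in slope frame mm",RS.inv().apply(O-LIE)*1e3, np.degrees((RS.inv()*Rs).as_rotvec()))
E
```

```text
[-1.8458 -3.6561  5.6869] [-0.3521  0.2053  0.0411] in scraper frame [1.48   0.106  6.8494]
offset from LIE in slope frame mm [-1.2815 -2.1402  2.5354] [-0.3065  0.068   0.2535]
```

Request:
arm_command(series=[{"x": -1,"y": 0,"z": 0.3,"rx": 0,"ry": 0,"rz": 0},{"x": -2,"y": 0,"z": 0.5,"rx": 0,"ry": 0,"rz": 0},{"x": -3,"y": 0,"z": 0.8,"rx": 0,"ry": 0,"rz": 0},{"x": -3,"y": 0,"z": 0.8,"rx": 0,"ry": 0,"rz": 0}])

```text
time: 12.15
tool_pos: [0.5214, -0.3322, 0.1382]
tool_rot: [3.133, -0.578, 1.144]
contact_force: [-1.0, 1.3, 14.0]
opening: 0.0639
grip_force: 30.0
```

```bash
python3 - <<'E'
from h import *
G=g1(15,0);p,r=pose();s=observe();print("in scraper frame",(r*G.inv()).inv().apply(s["contact_force"]))
Rs=r*G.inv(); O=p+.047*r.apply([0,0,1])-Rs.apply([.036,0,.0225]); print("offset",RS.inv().apply(O-LIE)*1e3)
for cn in("scene","side"):
  c=read_camera(cn)
  for q in("scraper_handle","scraper_shoulder","scraper","rest_lie"):
    for m in mark_of(c,q):
      if np.linalg.norm(np.array(m["point"])-O)<.08: print(cn,q,RS.inv().apply(np.array(m["point"])-LIE)*1e3,round(m["confidence"],2))
E
```

```text
in scraper frame [10.959   1.2933  8.82  ]
offset [-2.0293 -2.2231  2.4413]
scene scraper_handle [34.4213  0.2918 10.3418] 0.61
scene scraper_shoulder [16.8872 -1.9682  4.7082] 0.65
scene scraper [35.4965 -3.6547 10.941 ] 0.71
scene scraper [-0.5836 -4.1409  2.7404] 0.54
scene rest_lie [-3.2242  2.7274  3.1325] 0.69
side scraper_handle [32.515  -6.4673 10.3666] 0.52
side scraper_shoulder [12.0435 -0.8796  6.5009] 0.76
side scraper [-0.8232 -2.6983 -0.7297] 0.77
side rest_lie [-1.2621 -0.2634  3.3445] 0.73
```

Request:
arm_command(series=[{"x": 1,"y": 0,"z": -0.5,"rx": 0,"ry": 0,"rz": 0},{"x": 1,"y": 0,"z": -0.5,"rx": 0,"ry": 0,"rz": 0},{"x": 1,"y": 0,"z": -0.5,"rx": 0,"ry": 0,"rz": 0},{"x": 1,"y": 0,"z": -0.5,"rx": 0,"ry": 0,"rz": 0},{"x": 1,"y": 0,"z": -0.5,"rx": 0,"ry": 0,"rz": 0}], hand=90)

```text
time: 13.15
tool_pos: [0.5203, -0.3316, 0.135]
tool_rot: [3.139, -0.576, 1.141]
contact_force: [-0.9, -1.2, 0.1]
opening: 0.0896
grip_force: 0.0
```

Request:
arm_command(series=[{"x": 0,"y": 0,"z": -30,"rx": 0,"ry": 0,"rz": 0},{"x": 0,"y": 0,"z": -80,"rx": 0,"ry": 0,"rz": 0},{"x": 0,"y": 0,"z": -130,"rx": 0,"ry": 0,"rz": 0},{"x": 0,"y": 0,"z": -130,"rx": 0,"ry": 0,"rz": 0}])

```text
time: 13.55
tool_pos: [0.4903, -0.4002, 0.25]
tool_rot: [3.127, -0.57, 1.144]
contact_force: [1.0, -0.0, -0.2]
opening: 0.0902
grip_force: 0.0
```

```bash
python3 - <<'E'
from h import *
O=LIE+RS.apply([-.002,-.0022,.0024])
print(observe()["tool_pos"],observe()["qpos"])
for cn in("scene","side"):
  c=read_camera(cn)
  for q in("scraper_handle","scraper_shoulder","scraper"):
    for m in mark_of(c,q):
      if np.linalg.norm(np.array(m["point"])-O)<.08: print(cn,q,RS.inv().apply(np.array(m["point"])-O)*1e3,round(m["confidence"],2))
  u,v=proj(c,O)[0].astype(int);w=40
  cv2.imwrite(f"{cn}_t.png",cv2.resize(c["pixels"][v-40:v+40,u-w:u+w],(400,400),interpolation=cv2.INTER_CUBIC))
cv2.imwrite("pics/c4.png",np.hstack([cv2.imread("scene_t.png"),cv2.imread("side_t.png")]))
for f in(0,180):
  A=tcp(O,RS,[39,0,11],g2(f));pre=A[0]-A[1].apply([0,0,.07]);print(f,rel(pre,A[1]),pre,A[0],wr(A[1],-.5,2.0))
E
```

```text
[ 0.4903 -0.4002  0.25  ] [-0.9949  0.6883  1.1669  0.4813  1.6013 -0.627 ]
scene scraper_handle [37.2361  0.0879  7.3358] 0.51
scene scraper_shoulder [18.8496 -0.584   3.6949] 0.49
scene scraper [ 1.0634 -0.2527  5.0665] 0.5
side scraper_handle [33.2062 -0.7605  7.4774] 0.6
side scraper_shoulder [14.3806  0.283   7.7615] 0.77
side scraper [ 1.1651 -1.6502 -2.6683] 0.74
0 (array([120.4,   2.4, 153.3]), array([-58.16, -58.2 ,  75.74])) [ 0.5698 -0.2282  0.1803] [ 0.5503 -0.2708  0.1283] [-0.7937  1.212   1.8211]
180 (array([120.4,   2.4, 153.3]), array([ 58.19, -58.14, -75.65])) [ 0.5698 -0.2282  0.1803] [ 0.5503 -0.2708  0.1283] [-0.7937  1.212  -1.3205]
```

View pics/c4.png

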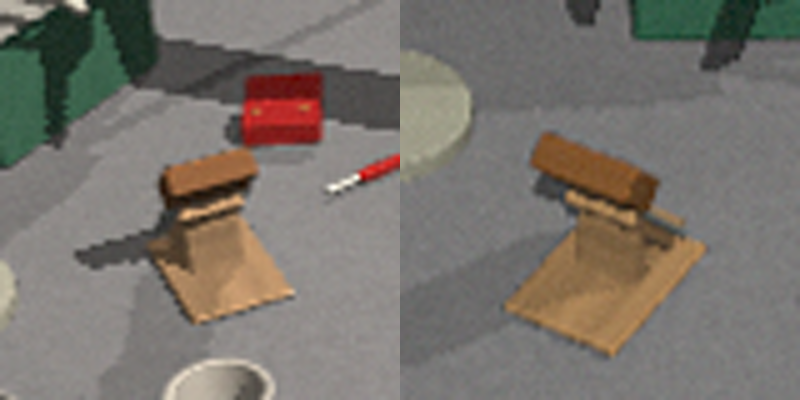

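The scraper leans free on the rest: the handle is at (210,175) left and (595,170) right, overhanging the plank, with the flat back on the slope.

```bash
cat >> h.py <<'E'
O2=LIE+RS.apply([-.002,-.0022,.0022]); A2=tcp(O2,RS,[39,0,11],g2(180))
E
python3 - <<'E'
from h import *
A=A2;pre=A[0]-A[1].apply([0,0,.07]);W=pre+[0,0,.11]
print(rel(W,A[1]),W); print(rel(pre,A[1],W,A[1]))
E
```

```text
(array([180.5,   2.4,  61.3]), array([ 58.19, -58.14, -75.65])) [ 0.5699 -0.2281  0.2902]
(array([-0. , 73.6, 81.7]), array([0., 0., 0.]))
```

Request:
arm_command(series=[{"x": 90,"y": 2,"z": -40,"rx": 10,"ry": -10,"rz": -13},{"x": 90,"y": 2,"z": -40,"rx": 10,"ry": -10,"rz": -13},{"x": 180,"y": 2,"z": 61,"rx": 58.2,"ry": -58.1,"rz": -75.6},{"x": 180,"y": 2,"z": 61,"rx": 58.2,"ry": -58.1,"rz": -75.6},{"x": 180,"y": 2,"z": 61,"rx": 58.2,"ry": -58.1,"rz": -75.6},{"x": 180,"y": 2,"z": 61,"rx": 58.2,"ry": -58.1,"rz": -75.6},{"x": 180,"y": 2,"z": 61,"rx": 58.2,"ry": -58.1,"rz": -75.6},{"x": 180,"y": 2,"z": 61,"rx": 58.2,"ry": -58.1,"rz": -75.6},{"x": 180,"y": 2,"z": 61,"rx": 58.2,"ry": -58.1,"rz": -75.6},{"x": 180,"y": 2,"z": 61,"rx": 58.2,"ry": -58.1,"rz": -75.6},{"x": 180,"y": 2,"z": 61,"rx": 58.2,"ry": -58.1,"rz": -75.6},{"x": 180,"y": 2,"z": 61,"rx": 58.2,"ry": -58.1,"rz": -75.6},{"x": 180,"y": 2,"z": 61,"rx": 58.2,"ry": -58.1,"rz": -75.6},{"x": 180,"y": 2,"z": 61,"rx": 58.2,"ry": -58.1,"rz": -75.6},{"x": 180,"y": 2,"z": 61,"rx": 58.2,"ry": -58.1,"rz": -75.6},{"x": 180,"y": 2,"z": 61,"rx": 58.2,"ry": -58.1,"rz": -75.6},{"x": 180,"y": 2,"z": 61,"rx": 58.2,"ry": -58.1,"rz": -75.6},{"x": 180,"y": 2,"z": 61,"rx": 58.2,"ry": -58.1,"rz": -75.6}], hand=64)

```text
time: 15.75
tool_pos: [0.5692, -0.23, 0.2913]
tool_rot: [-2.408, 0.002, 2.707]
contact_force: [-0.3, -0.2, -0.0]
opening: 0.0639
grip_force: 0.0
```

```bash
python3 - <<'E'
from h import *
A=A2;pre=A[0]-A[1].apply([0,0,.07])
s=observe();print(s["tool_pos"],s["qpos"],s["opening"],s["time"])
print(rel(pre,A[1]),rel(*A))
w=read_camera("wrist")
for q in("scraper_handle","scraper_shoulder","scraper"):
    for m in mark_of(w,q):
      if np.linalg.norm(np.array(m["point"])-O2)<.09: print(q,RS.inv().apply(np.array(m["point"])-O2)*1e3,round(m["confidence"],2))
E
```

```text
[ 0.5692 -0.23    0.2913] [-0.2377  0.6141  1.2599 -0.7208  1.4725 -1.2218] 0.06389469778447647 15.75
(array([ 0.4, 75.9, 81.2]), array([-0.02, -0.05, -0.25])) (array([  0.3,  75.9, 151.2]), array([-0.02, -0.05, -0.25]))
scraper_handle [31.2165 -1.4836  9.2894] 0.63
scraper_shoulder [13.5138 -4.83    6.6825] 0.85
scraper [ 0.1981 -4.461   0.6979] 0.91
```

Request:
arm_command(series=[{"x": 0,"y": 38,"z": 41,"rx": 0,"ry": 0,"rz": 0},{"x": 0,"y": 76,"z": 81,"rx": 0,"ry": 0,"rz": 0},{"x": 0,"y": 76,"z": 81,"rx": 0,"ry": 0,"rz": 0},{"x": 0,"y": 76,"z": 81,"rx": 0,"ry": 0,"rz": 0},{"x": 0,"y": 76,"z": 101,"rx": 0,"ry": 0,"rz": 0},{"x": 0,"y": 76,"z": 121,"rx": 0,"ry": 0,"rz": 0},{"x": 0,"y": 76,"z": 139,"rx": 0,"ry": 0,"rz": 0},{"x": 0,"y": 76,"z": 151,"rx": 0,"ry": 0,"rz": 0},{"x": 0,"y": 76,"z": 151,"rx": 0,"ry": 0,"rz": 0}])

```text
time: 16.85
tool_pos: [0.5507, -0.2711, 0.1292]
tool_rot: [-2.407, 0.003, 2.707]
contact_force: [0.5, -0.4, -0.3]
opening: 0.064
grip_force: 0.0
```

```bash
python3 - <<'E'
from h import *
s=observe();print(s["tool_pos"],s["contact_force"],rel(*A2))
for cn in("scene","side"):
  c=read_camera(cn);u,v=proj(c,O2)[0].astype(int);w=40
  cv2.imwrite(f"{cn}_t.png",cv2.resize(c["pixels"][v-40:v+40,u-w:u+w],(400,400),interpolation=cv2.INTER_CUBIC))
cv2.imwrite("pics/c5.png",np.hstack([cv2.imread("scene_t.png"),cv2.imread("side_t.png")]))
E
```

```text
[ 0.5507 -0.2711  0.1292] [ 0.5278 -0.3957 -0.2666] (array([0.5, 0.9, 0.5]), array([-0.09, -0.01, -0.24]))
```

View pics/c5.png

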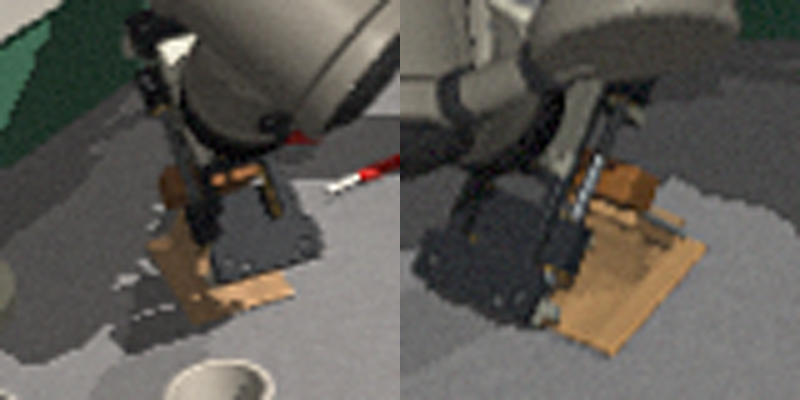

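The handle is still in place between the fingers, around (230,180) left and (620,185) right. Closing on it.

Request:
arm_command(series=[{"x": 0,"y": 0,"z": 0,"rx": 0,"ry": 0,"rz": 0},{"x": 0,"y": 0,"z": 0,"rx": 0,"ry": 0,"rz": 0},{"x": 0,"y": 0,"z": 0,"rx": 0,"ry": 0,"rz": 0},{"x": 0,"y": 0,"z": 0,"rx": 0,"ry": 0,"rz": 0},{"x": 0,"y": 0,"z": 0,"rx": 0,"ry": 0,"rz": 0},{"x": 0,"y": 0,"z": 0,"rx": 0,"ry": 0,"rz": 0},{"x": 0,"y": 0,"z": 0,"rx": 0,"ry": 0,"rz": 0}], hand=10, squeeze=45)

```text
time: 17.65
tool_pos: [0.5504, -0.2705, 0.1284]
tool_rot: [-2.406, 0.001, 2.708]
contact_force: [-1.6, -3.0, 1.0]
opening: 0.0217
grip_force: 44.9
```

Request:
arm_command(series=[{"x": 0,"y": -14,"z": -15,"rx": 0,"ry": 0,"rz": 0},{"x": 0,"y": -34,"z": -37,"rx": 0,"ry": 0,"rz": 0},{"x": 0,"y": -67,"z": -74,"rx": 0,"ry": 0,"rz": 0},{"x": 0,"y": -100,"z": -111,"rx": 0,"ry": 0,"rz": 0},{"x": 0,"y": -100,"z": -111,"rx": 0,"ry": 0,"rz": 0}])

```text
time: 18.15
tool_pos: [0.5525, -0.2704, 0.2851]
tool_rot: [-2.408, 0.015, 2.709]
contact_force: [0.0, -0.4, -1.9]
opening: 0.0218
grip_force: 44.9
```

```bash
cat >> h.py <<'E'
RD=R.from_euler('z',DY,degrees=True); RU=RD*R.from_matrix(np.array([[0,0,-1],[0,1,0],[1,0,0.]]))
SEAT=DK+RD.apply([.001,0,.08])
def dockpose(up,g=[39,0,11]): # shoulder up mm above seat
    return tcp(SEAT+[0,0,up/1e3]-RU.apply([.015,0,.002]),RU,g,g2(180))
E
python3 - <<'E'
from h import *
s=observe();print(s["tool_pos"],s["grip_force"],s["contact_force"],s["torque"])
D=dockpose(110);print(rel(*D),D[0],wr(D[1],.24,2.0))
E
```

```text
[ 0.5525 -0.2704  0.2851] 44.94990885257721 [ 0.0203 -0.4245 -1.9383] [ 0.5639 -0.235   0.0469]
(array([ 186.2,  282.8, -226.1]), array([-33.36,  31.52,  80.1 ])) [0.5351 0.1356 0.261 ] [0.     1.1416 0.5768]
```

Request:
arm_command(series=[{"x": 186,"y": 283,"z": -226,"rx": -33.4,"ry": 31.5,"rz": 80.1},{"x": 186,"y": 283,"z": -226,"rx": -33.4,"ry": 31.5,"rz": 80.1},{"x": 186,"y": 283,"z": -226,"rx": -33.4,"ry": 31.5,"rz": 80.1},{"x": 186,"y": 283,"z": -226,"rx": -33.4,"ry": 31.5,"rz": 80.1},{"x": 186,"y": 283,"z": -226,"rx": -33.4,"ry": 31.5,"rz": 80.1},{"x": 186,"y": 283,"z": -226,"rx": -33.4,"ry": 31.5,"rz": 80.1},{"x": 186,"y": 283,"z": -226,"rx": -33.4,"ry": 31.5,"rz": 80.1},{"x": 186,"y": 283,"z": -226,"rx": -33.4,"ry": 31.5,"rz": 80.1},{"x": 186,"y": 283,"z": -226,"rx": -33.4,"ry": 31.5,"rz": 80.1},{"x": 186,"y": 283,"z": -226,"rx": -33.4,"ry": 31.5,"rz": 80.1},{"x": 186,"y": 283,"z": -226,"rx": -33.4,"ry": 31.5,"rz": 80.1},{"x": 186,"y": 283,"z": -226,"rx": -33.4,"ry": 31.5,"rz": 80.1},{"x": 186,"y": 283,"z": -226,"rx": -33.4,"ry": 31.5,"rz": 80.1},{"x": 186,"y": 283,"z": -226,"rx": -33.4,"ry": 31.5,"rz": 80.1}])

```text
time: 19.55
tool_pos: [0.5335, 0.1363, 0.2549]
tool_rot: [-3.128, 0.0, 1.235]
contact_force: [-0.9, -0.7, -2.5]
opening: 0.0215
grip_force: 44.9
```

```bash
cat > look.py <<'E'
from fit import *
p,r=pose();Rs=r*g2(180).inv();O=p+.047*r.apply([0,0,1])-Rs.apply([.039,0,.011])
H=(np.vstack(models["scraper"]))
print("t",observe()["time"],p,"err",rel(*dockpose(110)))
# silhouette fit of held scraper: shift along scraper x,y and in-plane turn about z
for cn in("scene","side"):
  c=read_camera(cn)
  for q in("scraper_handle","scraper_shoulder","scraper"):
    for m in mark_of(c,q):
      if np.linalg.norm(np.array(m["point"])-O)<.09: print(cn,q,"scraper frame",Rs.inv().apply(np.array(m["point"])-O)*1e3,round(m["confidence"],2))
  img=c["pixels"].copy(); u,v=proj(c,O-[0,0,.04])[0].astype(int)
  big=cv2.resize(img[v-45:v+45,u-45:u+45],(400,400),interpolation=cv2.INTER_CUBIC)
  def line(P,col):
      q=((proj(c,P)-[u-45,v-45]+.5)*400/90*16).astype(int); cv2.polylines(big,[q.astype(np.int32)],True,col,1,cv2.LINE_AA,4)
  f=lambda L:Rs.apply(np.array(L)/1e3)+O
  line(f([[-55,-32,2],[15,-32,2],[15,32,2],[-55,32,2]]),(0,255,0))
  line(f([[55,-32,0],[55,32,0],[55,32,22],[55,-32,22]]),(255,255,0))
  g=lambda L:RD.apply(np.array(L)/1e3)+DK
  for s in(1,-1): line(g([[s*8,-36,80],[s*18,-42,80],[s*18,42,80],[s*8,36,80]]),(255,0,255))
  cv2.imwrite(f"{cn}_t.png",big)
import sys
cv2.imwrite(sys.argv[1],np.hstack([cv2.imread("scene_t.png"),cv2.imread("side_t.png")]))
E
python3 look.py pics/c6.png
```

```text
t 19.55 [0.5335 0.1363 0.2549] err (array([-0.1,  1.7, -6.1]), array([-0.8 ,  0.02,  0.08]))
scene scraper_shoulder scraper frame [17.2811 -0.44    1.2203] 0.57
scene scraper scraper frame [ 1.7033 -2.6605 -0.5152] 0.93
side scraper_handle scraper frame [33.869   5.4548  9.4412] 0.9
side scraper_shoulder scraper frame [15.0372 -3.4231  4.2792] 0.93
side scraper scraper frame [2.6959 0.2093 0.0758] 0.83
```

View pics/c6.png

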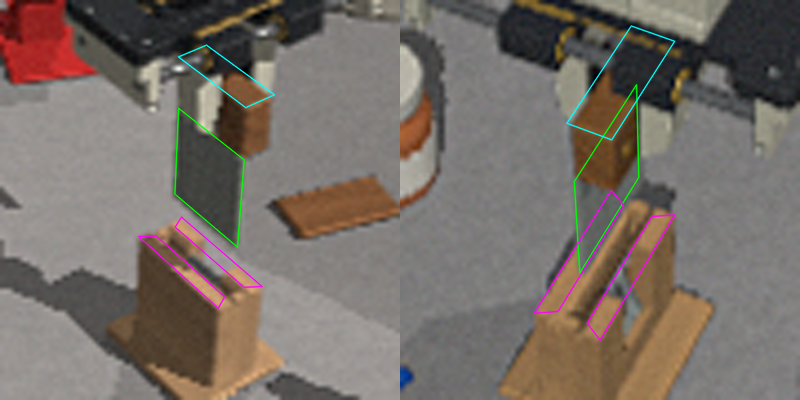

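The blade outline (green, around (210,180) on the left) matches the held blade within about a pixel, and it hangs above the slot of the wide dock at (200,265). I'll check the dock fit with the stored wrist view.

```bash
python3 - <<'E'
from fit import *
w=pickle.load(open("w1.pkl","rb"));px=w["pixels"].astype(int)
m=((px[...,2]-px[...,0])>35).astype(np.uint8)
n,l,st,ce=cv2.connectedComponentsWithStats(m)
i=min(range(1,n),key=lambda k:np.hypot(*(ce[k]-[248,82])) if st[k,4]>300 else 1e9);print(st[i])
k=(l==i).astype(np.uint8);k=cv2.morphologyEx(k,cv2.MORPH_CLOSE,np.ones((9,9)))
cn,_=cv2.findContours(k,cv2.RETR_EXTERNAL,cv2.CHAIN_APPROX_NONE);k=cv2.drawContours(k*0,cn,-1,1,-1)
print(fit("dock",[(w,k.astype(np.float32))],[.5435,.134,np.radians(-20)]))
L=pickle.load(open("dock.pkl","rb"));print(fit("dock",L+[(w,k.astype(np.float32))],[.5435,.134,np.radians(-20)]))
s=observe();print(s["tool_pos"],s["contact_force"],rel(*dockpose(110)))
# held scraper: shift of blade in scene/side masks
p,r=pose();Rs=r*g2(180).inv();O=p+.047*r.apply([0,0,1])-Rs.apply([.039,0,.011])
for cn_ in("scene","side"):
  c=read_camera(cn_); uv=proj(c,O)[0]
  for t in trace(c,"scraper"):
    v,u=np.nonzero(t["pixels"])
    if np.hypot(u.mean()-uv[0],v.mean()-uv[1])>15: continue
    M=t["pixels"]; best=None
    def f(d):
        a=np.zeros(M.shape,np.float32);F=4;b=np.zeros((384*F,512*F),np.uint8)
        for bx in models["scraper"]:
            q=proj(c,Rs.apply(bx+np.array([d[0],d[1],0])/1e3)+O);cv2.fillConvexPoly(b,cv2.convexHull(np.round((q+.5)*F*16).astype(np.int32)),1,shift=4)
        a=cv2.resize(b.astype(np.float32),(512,384),interpolation=cv2.INTER_AREA)
        # only pixels below the fingers: rows of blade
        lo=int(proj(c,O+Rs.apply([.015,0,0]))[0][1]); a=a[lo:];m2=M[lo:].astype(np.float32)
        return 1-np.minimum(a,m2).sum()/np.maximum(a,m2).sum()
    rr=minimize(f,[0,0],method='Nelder-Mead',options=dict(initial_simplex=[[-4,-4],[5,0],[0,5]]));print(cn_,M.sum(),rr.x,rr.fun)
E
```

```text
[ 209   41   82   84 3601]
(array([  0.5425,   0.1338, -18.9999]), np.float64(0.041720807552337646))
(array([  0.5429,   0.1334, -19.0048]), np.float64(0.052833300083875656))
[0.5334 0.1364 0.2553] [ 0.7024  0.2606 -1.2022] (array([-0.1,  1.8, -5.7]), array([-0.74, -0.03, -0.01]))
scene 487 [1.5092 1.8258] 0.06298446655273438
side 459 [ 3.1574 -1.4444] 0.10568845272064209
```

Request:
arm_command(series=[{"x": 0,"y": 2,"z": 15,"rx": -0.7,"ry": 0,"rz": 0},{"x": 0,"y": 2,"z": 30,"rx": -0.7,"ry": 0,"rz": 0},{"x": 0,"y": 2,"z": 34,"rx": -0.7,"ry": 0,"rz": 0},{"x": 0,"y": 2,"z": 34,"rx": -0.7,"ry": 0,"rz": 0},{"x": 0,"y": 2,"z": 34,"rx": -0.7,"ry": 0,"rz": 0}])

```text
time: 20.65
tool_pos: [0.5352, 0.1359, 0.222]
tool_rot: [3.141, -0.001, 1.234]
contact_force: [0.3, 0.7, -1.4]
opening: 0.0213
grip_force: 44.9
```

```bash
sed -i 's/DK=np.array(.*/DK=np.array([.5427,.1335,0]); DY=-19.1/' h.py; cat > st.py <<'E'
from h import *
s=observe();e,a=rel(*dockpose(0));print(s["time"],"to seat",e,a,"F tool",pose()[1].inv().apply(s["contact_force"]),"T",pose()[1].inv().apply(s["torque"]),s["grip_force"])
E
python3 st.py
```

```text
20.65 to seat [ 0.1 -0.2 71. ] [ 0.02 -0.06 -0.22] F tool [0.7772 0.022  1.3908] T [ 0.0489 -0.0555 -0.0358] 44.949358105659485
```

Request:
arm_command(series=[{"x": 0,"y": 0,"z": 4,"rx": 0,"ry": 0,"rz": -0.2},{"x": 0,"y": 0,"z": 7,"rx": 0,"ry": 0,"rz": -0.2},{"x": 0,"y": 0,"z": 10,"rx": 0,"ry": 0,"rz": -0.2},{"x": 0,"y": 0,"z": 10,"rx": 0,"ry": 0,"rz": -0.2}])

```text
time: 21.05
tool_pos: [0.5347, 0.1358, 0.2109]
tool_rot: [-3.14, -0.0, 1.237]
contact_force: [0.1, -0.2, -1.5]
opening: 0.0218
grip_force: 44.9
```

```bash
python3 st.py
```

```text
21.05 to seat [ 0.4  0.4 59.9] [-0.07 -0.02 -0.02] F tool [-0.1063  0.1895  1.5125] T [ 0.0922 -0.1237 -0.0045] 44.94942605495453
```

Request:
arm_command(series=[{"x": 0,"y": 0,"z": 4,"rx": 0,"ry": 0,"rz": 0},{"x": 0,"y": 0,"z": 8,"rx": 0,"ry": 0,"rz": 0},{"x": 0,"y": 0,"z": 12,"rx": 0,"ry": 0,"rz": 0},{"x": 0,"y": 0,"z": 12,"rx": 0,"ry": 0,"rz": 0}])

```text
time: 21.45
tool_pos: [0.5357, 0.1358, 0.1993]
tool_rot: [3.14, -0.001, 1.237]
contact_force: [5.1, -1.7, -4.1]
opening: 0.0216
grip_force: 45.0
```

```bash
python3 st.py
```

```text
21.45 to seat [ 0.1 -0.7 48.3] [ 0.09 -0.08 -0.03] F tool [0.0686 5.3538 4.121 ] T [-1.0838  0.1318 -0.0555] 44.98097062110901
```

Request:
arm_command(series=[{"x": 0,"y": 0,"z": 4,"rx": 0,"ry": 0,"rz": 0},{"x": 0,"y": 0,"z": 8,"rx": 0,"ry": 0,"rz": 0},{"x": 0,"y": 0,"z": 12,"rx": 0,"ry": 0,"rz": 0},{"x": 0,"y": 0,"z": 12,"rx": 0,"ry": 0,"rz": 0}])

```text
time: 21.85
tool_pos: [0.535, 0.1358, 0.1867]
tool_rot: [-3.141, -0.001, 1.237]
contact_force: [5.8, -1.0, -2.2]
opening: 0.0219
grip_force: 45.0
```

```bash
python3 st.py
```

```text
21.85 to seat [ 0.3  0.1 35.7] [-0.02 -0.04 -0.02] F tool [1.0039 5.8138 2.2262] T [-1.2643  0.0592  0.0281] 44.982744455337524
```

Request:
arm_command(series=[{"x": 0,"y": 0,"z": 5,"rx": 0,"ry": 0,"rz": 0},{"x": 0,"y": 0,"z": 10,"rx": 0,"ry": 0,"rz": 0},{"x": 0,"y": 0,"z": 15,"rx": 0,"ry": 0,"rz": 0},{"x": 0,"y": 0,"z": 20,"rx": 0,"ry": 0,"rz": 0},{"x": 0,"y": 0,"z": 25,"rx": 0,"ry": 0,"rz": 0},{"x": 0,"y": 0,"z": 25,"rx": 0,"ry": 0,"rz": 0}])

```text
time: 22.45
tool_pos: [0.5348, 0.1359, 0.1615]
tool_rot: [-3.141, -0.001, 1.237]
contact_force: [6.4, -0.0, -3.3]
opening: 0.0216
grip_force: 45.0
```

```bash
python3 st.py
```

```text
22.45 to seat [ 0.3  0.3 10.5] [-0.06 -0.03 -0.03] F tool [2.0529 6.058  3.3347] T [-1.1535  0.1004  0.0002] 44.974603056907654
```

Request:
arm_command(series=[{"x": 0,"y": 0,"z": 3,"rx": 0,"ry": 0,"rz": 0},{"x": 0,"y": 0,"z": 6,"rx": 0,"ry": 0,"rz": 0},{"x": 0,"y": 0,"z": 8,"rx": 0,"ry": 0,"rz": 0},{"x": 0,"y": 0,"z": 9,"rx": 0,"ry": 0,"rz": 0}])

```text
time: 22.85
tool_pos: [0.5351, 0.1358, 0.1531]
tool_rot: [-3.142, -0.001, 1.237]
contact_force: [5.3, -0.9, 0.4]
opening: 0.0217
grip_force: 45.0
```

```bash
python3 st.py
```

```text
22.85 to seat [ 0.3 -0.   2.1] [-0.   -0.05 -0.02] F tool [ 0.9219  5.3174 -0.3946] T [-1.0445 -0.0924 -0.0104] 44.97618913650513
```

Request:
arm_command(series=[{"x": 0,"y": 0,"z": 1,"rx": 0,"ry": 0,"rz": 0},{"x": 0,"y": 0,"z": 2,"rx": 0,"ry": 0,"rz": 0},{"x": 0,"y": 0,"z": 3,"rx": 0,"ry": 0,"rz": 0},{"x": 0,"y": 0,"z": 3,"rx": 0,"ry": 0,"rz": 0}])

```text
time: 23.25
tool_pos: [0.5351, 0.1359, 0.1515]
tool_rot: [3.141, -0.001, 1.237]
contact_force: [2.1, -0.9, 10.0]
opening: 0.0217
grip_force: 45.0
```

```bash
python3 st.py
```

```text
23.25 to seat [ 0.2 -0.1  0.5] [ 0.04 -0.06 -0.02] F tool [-0.1672  2.3436 -9.9961] T [-0.5326 -0.4515  0.0455] 44.978578090667725
```

Request:
arm_command(series=[{"x": 0,"y": 0,"z": 1,"rx": 0,"ry": 0,"rz": 0},{"x": 0,"y": 0,"z": 2,"rx": 0,"ry": 0,"rz": 0},{"x": 0,"y": 0,"z": 2,"rx": 0,"ry": 0,"rz": 0}])

```text
time: 23.55
tool_pos: [0.5351, 0.1359, 0.1514]
tool_rot: [3.14, -0.001, 1.237]
contact_force: [-3.2, -2.8, 25.8]
opening: 0.0218
grip_force: 45.0
```

```bash
python3 st.py
```

```text
23.55 to seat [ 0.2 -0.   0.4] [ 0.09 -0.08 -0.01] F tool [ -3.619   -2.0458 -25.8156] T [ 0.4156 -0.8993 -0.0195] 44.99936878681183
```

Request:
arm_command(series=[{"x": 0,"y": 0,"z": -2,"rx": 0,"ry": 0,"rz": 0},{"x": 0,"y": 0,"z": -2,"rx": 0,"ry": 0,"rz": 0},{"x": 0,"y": 0,"z": -2,"rx": 0,"ry": 0,"rz": 0},{"x": 0,"y": 0,"z": -2,"rx": 0,"ry": 0,"rz": 0},{"x": 0,"y": 0,"z": -2,"rx": 0,"ry": 0,"rz": 0}], hand=60)

```text
time: 24.05
tool_pos: [0.5343, 0.136, 0.1497]
tool_rot: [-3.139, -0.0, 1.237]
contact_force: [0.0, 0.4, 0.1]
opening: 0.0567
grip_force: 0.0
```

Request:
arm_command(series=[{"x": 0,"y": 0,"z": -20,"rx": 0,"ry": 0,"rz": 0},{"x": 0,"y": 0,"z": -50,"rx": 0,"ry": 0,"rz": 0},{"x": 0,"y": 0,"z": -100,"rx": 0,"ry": 0,"rz": 0},{"x": 0,"y": 0,"z": -150,"rx": 0,"ry": 0,"rz": 0},{"x": 0,"y": 0,"z": -150,"rx": 0,"ry": 0,"rz": 0}])

```text
time: 24.55
tool_pos: [0.5371, 0.1362, 0.3074]
tool_rot: [3.131, -0.006, 1.237]
contact_force: [-0.2, 1.0, -0.4]
opening: 0.0603
grip_force: 0.0
```

```bash
python3 - <<'E'
from h import *
print(observe()["tool_pos"],observe()["contact_force"],SEAT)
for cn in("scene","side"):
  c=read_camera(cn)
  for q in("scraper_handle","scraper_shoulder","scraper","narrow_scraper","pinch_pot","slip_jar"):
    for m in mark_of(c,q)[:3]:
      d=np.array(m["point"])
      if q[:8]!="scraper_" and q!="scraper" or np.hypot(*(d-SEAT)[:2])<.08: print(cn,q,d,round(m["confidence"],2))
E
```

```text
[0.5371 0.1362 0.3074] [-0.2371  0.9663 -0.429 ] [0.5436 0.1332 0.08  ]
scene scraper_handle [0.5382 0.136  0.0982] 0.6
scene scraper_shoulder [0.5437 0.1335 0.0824] 0.58
scene scraper [0.5495 0.1294 0.0653] 0.86
scene narrow_scraper [ 0.5338  0.3259 -0.0027] 0.36
scene pinch_pot [ 0.6789 -0.156   0.002 ] 0.94
scene slip_jar [ 0.6851  0.0306 -0.0001] 0.63
side scraper_handle [0.5375 0.1339 0.0968] 0.58
side scraper_shoulder [0.5423 0.1287 0.0818] 0.56
side scraper [0.5473 0.1307 0.0663] 0.85
side narrow_scraper [0.5351 0.3244 0.0061] 0.56
side pinch_pot [ 0.6779 -0.1555 -0.0017] 0.39
side slip_jar [0.6807 0.0264 0.0002] 0.56
```

The shoulder reads about 81 mm up at the seat and the handle about 98 mm (expected 80 and 100), and the other things haven't moved. Handing in.

```bash
python3 -c "
from cell import *
print(hand_in())"
```

```text
the job is handed in; nothing more can be done
None
```

The wide scraper was leaned on the rest, released, re-gripped by the front and back of its handle, and pushed into the empty dock until the shoulder stopped hard on the rails. I let go and handed in at about 25 s; the cameras showed the narrow scraper, pot and jar where they started. `hand_in` gave no verdict.

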